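Load the sample carrier, draw the sagging guard bolt and hold the gate ajar

ROBOT

A 6-joint arm with a two-finger parallel gripper is mounted at the origin on the work surface. World frame = base frame: x ahead of the robot, y to its left, z up, the work surface at z = 0. Lengths are in m, angles in rad, forces in N, time in s.
With the tool pointing down it reaches from about 0.425 to 0.95 m from the base axis. Payload 14.7 kg.
Tool frame: the origin (TCP) lies between the finger pads; the fingertips stand 17 mm ahead of it and the grasp point (between the pads) lies 2 mm behind it (ctrl.finger_overhang is the distance from the TCP to the fingertips, in m); y points along the fingers, x is the direction in which the jaws open and shut, and the axes are right-handed (so a half turn about y gives the same grasp; the last joint's range is limited). The gripper opens to 85 mm and grips with 20 to 120 N. Pads are 22 mm wide; open, the fingers measure 114 mm over their backs; the gripper's body (76 mm by 85 mm) begins 54 mm behind the grasp point. The pads swing forward as they close: fully open they stand 13 mm farther back than shut.
Start: joints at [-1.237, 0.48, 1.596, -0, 1.065, -0.047], TCP at [0.242, -0.603, 0.248] pointing down, gripper open.
Joint ranges: [-2.75, 2.75], [-0.82, 2.05], [0.23, 2.67], [-1.56, 4.7], [0.09, 2.69], [-2.92, 2.92]. Speed limits (rad/s): [1.89, 1.89, 2.39, 3.01, 3.01, 3.01].

INTERFACE

Orientations are given as a unit quaternion [x, y, z, w].
In Python, from station import ctrl gives the robot as it stands.
- The arm moves only by the tool move_arm, never from a script. Its argument "motion" is a list of rows, each a list of 3 entries, a list of its own where there are three numbers: the turn, a rotation vector about the world's x, y, z in degrees, then the shift along the world's x, y, z in m, then the finger opening in m, from 0 to 0.0854. A call has 1 to 10 rows; each row shifts and turns the commanded pose from where the row before left it; what a row does not reach is not made up. A row lasts 1/10 s, in which the tool goes at most 50 mm and 8.59 degrees, less where a joint would pass 70% of its speed; a pose out of reach is approached as far as the arm can. A call with a gripper value outside its range is refused whole. The fingers move at their own pace and stop on an object; "squeeze" is the grip in N (left out, the last holds). Time passes only in rows, so rows that do not move let the fingers close. It gives the time, the measured TCP pose, the force and the opening at its end, in the units of the state.
- ctrl.state(): the state, without advancing time (a new reading comes with each control period).
- ctrl.grab_frame(name): name is "scene" or "top" or "wrist"; returns a dict with "color" (480x640x3 uint8, blue, green, red), "fx", "fy", "cx", "cy" (pixels), "origin" and "orientation" of the camera in the world. Camera axes: x right, y up, looking along -z (the intrinsics and any distortion apply to the point x, -y, -z); pixel columns grow to the right and rows downward; lengths in m; the calibration is good to about 2 mm. A picture is of the moment at which its call begins. There is no depth.
- ctrl.close_job(): hands the job in, once; it reports no verdict.
Trained networks look in the newest picture that a camera, given by its name, has taken for a name from the list of things; names that differ only in an ending like _2 or _b are one class to them, and where a whole thing is asked for, a point or a joint stands for the part that bears it (a point fixed in the world has none). Each returns a list of dicts, best first, with "conf" (0 to 1); they miss things now and then, are a little off and sometimes report something else, mostly with a low value. They report only what shows in the picture. A call takes as long as a camera call. They do not tell look-alikes from the thing itself.
- ctrl.find_in(query, camera): "position" ([x, y, z] in m, in the coordinates of the camera as it stood for that picture, good to about 4 mm: the middle of the surface that is visible of it).
- ctrl.mark_of(query, camera): "position" ([x, y, z] in m, in the coordinates of the camera as it stood for that picture, good to about 4 mm: a listed point, or the origin of a listed thing).
The state is a dict: "time": time; "joint_pos": joint angles; "qd": joint speeds; "joint_efforts": joint torques, N m; "tcp_pos": TCP position; "eef_rot": TCP orientation; "wrist_force": force on the tool from outside, world axes, zero at the start; "ft_torque": the same for the moment, N m; "grip_width": finger opening in m.
Only numpy, scipy, OpenCV 4.12 (cv2) and the standard library are available. Lean on these libraries where they do the work, as an engineer would, in place of code of your own. Each camera call takes 0.05 s, during which the arm holds its last target. There are 200 camera calls.

TASK

Get the next samples ready for the X-ray analyser: stand the two loose white sample pots, one at a time, in the two empty pockets of the grey carrier, let go of them and leave everything else where it stands. Then open the analyser's guard: its barrel bolt sags and its toe hangs behind the bent keeper, so lift the bolt by its knob while pulling it fully back, then swing the self-closing gate ajar, about 10 cm open at its free edge. Finish while still holding the gate there with the gripper, so that I can slide the carrier in.

Things in the scene. Friction and masses are not known exactly. Their poses are not given: they have to be found in the camera images.
- pot_a_mid (a point): loose white sample pot with a black screw cap, upright cylinder 29 mm diameter (cap 30 mm), 56 mm tall; the point is at its centre, half-way up (28 mm above its foot), z up its axis
- pot_b_mid (a point): a second, identical loose pot; the point is at its centre
- pocket_1 (a point): an empty pocket of the grey carrier (block 206 x 64 x 26 mm high, four round pockets in a row, 50 mm pitch). Point: centre of the pocket's mouth, on the top face. Pocket 34 mm wide, 18 mm deep: a seated pot's centre is 10 mm above the point. x runs along the row, y across it, z up. Either pot may go in either empty pocket; the pockets 50 mm to either side in x already hold pots
- pocket_2 (a point): the other empty pocket, at the +x end of the row, 100 mm from pocket_1; point and axes as for pocket_1
- carrier: the grey pocket block, loose on the table, 0.9 kg; origin at the centre of its underside, x along its row. Stays where it is (within 30 mm)
- pot_c_mid (a point): a pot already seated in the carrier, next to pocket_1 at its -x side (end of the row); the point is at its centre; leave it
- pot_d_mid (a point): a pot already seated between the two empty pockets; the point is at its centre; leave it
- knob (a point): grip point on the bolt's knob: a steel stub 14 mm thick standing straight out from the gate's outer face (along -x of this frame). The point is 51 mm in front of that face and 33 mm below the gate's top edge; a round head 22 mm wide, 7 mm thick begins 18 mm farther out. y: the way the bolt is drawn (to the hinge); z up. Free on both sides for fingers from above closing along y
- bolt (a joint): how far the bolt is drawn back, in m: 0 shot, 0.044 fully back at its stop (clear of the keeper from 0.030). It slides along the gate towards the hinge with about 2 N of friction and stays where left; its down-turned toe stops it at about 0.003 unless the bolt is lifted
- bolt_swivel (a joint): lift of the sagging bolt about its rear barrel, rad: 0 sagging at rest, 0.06 level, 0.09 highest; falls back by its weight (0.25 kg). The knob is 142 mm from the pivot (1.4 mm of rise per 0.01 rad); the toe clears the keeper's bent lip from about 0.043 (knob raised 6 mm); stop at 13 mm
- gate (a joint): opening of the guard gate, rad: 0 shut; its free edge swings out to the side where the knob stands. Hinge to free edge 262 mm, so 10 cm open at the edge is about 0.39. Spring hinges close it with 0.35 N m when shut, 0.45 N m at 0.4 rad (2 to 3 N at the knob). It cannot move until the bolt is clear of the keeper
- hinge_line (a point): point on the gate's vertical hinge axis, in the plane of the gate's outer face, 203 mm above the table; turns with the gate. -x: out of the outer face (knob side), -y: along the gate to its free edge, z up. Gate top 25 mm higher. Bolt shot, the knob's grip point is at x -51, y -205, z -9 mm here. Opening turns the gate clockwise seen from above
- bowl: glazed bowl upside down, 120 mm wide, 60 mm high, origin at the centre of its underside; bystander
- jar: small amber jar, 42 mm wide, 58 mm high, origin under its centre; bystander
- bottle: clear plastic bottle, 54 mm wide, 150 mm high, origin under its centre; bystander
- brush: flat brush about 180 mm long lying on the table; bystander
- spatula: spatula about 190 mm long lying on the table; bystander
Not all that is in view belongs to the job. Leave any blue look-alike of the part that bears pot_a_mid alone. Leave any yellow look-alike of the part that bears pot_b_mid alone.

How it is judged:
By the outcome, as a careful person would: the job done as asked, in the order asked, and still so for the second after the job is handed in, while the arm keeps its last pose, push and grip.
It also fails if it takes over 61 s, if anything falls off the work surface, if the arm or the gripper's body presses on something with over 40 N, if the wrist force passes 120 N, or if a joint passes its speed limit or range.

## Working session

There is one attempt and no reset: what is moved stays moved. The work goes in short steps, Python scripts to look and compute and a tool call to move; the robot and the scene stay as the last step left them, time stands still between calls to the robot, and variables do not carry over. Pictures are saved under pics/ and viewed, about 8 in all and at most 12, crops included, and the job is handed in when it is done.

Besides the shell and the picture viewer there is one more tool, called after "Request:" by a JSON object that holds its "op" and its "data". move_arm: Moves the arm, as the interface text tells. Its arguments: {"type":"object","properties":{"motion":{"type":"array","items":{"type":"array"}},"squeeze":{"type":"number"}},"required":["motion"]}

```bash
mkdir -p pics
cat > h.py <<'E'
import numpy as np, cv2
from scipy.spatial.transform import Rotation as R
from station import ctrl
def W(f,p): return np.array(f["origin"])+R.from_quat(f["orientation"]).apply(p)
def px(f,w):
    p=R.from_quat(f["orientation"]).inv().apply(np.array(w)-f["origin"])
    return (f["cx"]+f["fx"]*p[0]/-p[2], f["cy"]-f["fy"]*p[1]/-p[2])
def ray(f,u,v,z):
    d=R.from_quat(f["orientation"]).apply([(u-f["cx"])/f["fx"],-(v-f["cy"])/f["fy"],-1]); o=np.array(f["origin"])
    return o+d*(z-o[2])/d[2]
E
cat > a.py <<'E'
from h import *
np.set_printoptions(precision=3,suppress=True)
ims=[]
for c in ["scene","top"]:
    f=ctrl.grab_frame(c); cv2.imwrite(f"pics/{c}0.png",f["color"])
    print(c,np.array(f["origin"]),R.from_quat(f["orientation"]).as_matrix()[:,2],f["fx"], [k for k in f])
    for q in ["pot_a_mid","pocket_1","pot_c_mid","knob","hinge_line","carrier"]:
        for d in ctrl.mark_of(q,c)[:6]:
            w=W(f,d["position"]); print(q,w,np.round(px(f,w)),round(d["conf"],2), {k:v for k,v in d.items() if k not in("position","conf")} or "")
print(ctrl.state())
E
python3 a.py
```

```text
scene [ 1.345 -0.064  0.898] [ 0.737 -0.086  0.671] 578.4497628277246 ['color', 'fx', 'fy', 'cx', 'cy', 'origin', 'orientation']
pot_a_mid [ 0.672 -0.054  0.03 ] [282. 341.] 0.95 
pot_a_mid [0.631 0.107 0.028] [364. 319.] 0.78 
pot_a_mid [0.559 0.095 0.027] [353. 292.] 0.56 
pocket_1 [0.555 0.296 0.028] [448. 283.] 0.69 
pocket_1 [0.456 0.319 0.027] [447. 250.] 0.61 
pot_c_mid [0.409 0.331 0.042] [447. 231.] 0.79 
pot_c_mid [0.488 0.082 0.031] [342. 267.] 0.38 
knob [ 0.525 -0.203  0.191] [194. 229.] 0.65 
knob [ 0.732 -0.266  0.208] [144. 311.] 0.56 
hinge_line [ 0.733 -0.264  0.205] [146. 314.] 0.57 
carrier [0.482 0.313 0.003] [445. 267.] 0.57 
top [0.439 0.03  1.487] [-0.064  0.014  0.998] 551.8541223591851 ['color', 'fx', 'fy', 'cx', 'cy', 'origin', 'orientation']
pot_a_mid [0.63  0.097 0.025] [286. 204.] 0.55 
pot_a_mid [ 0.67  -0.061  0.027] [345. 190.] 0.48 
pot_a_mid [0.563 0.099 0.029] [284. 229.] 0.42 
pocket_1 [0.554 0.295 0.025] [211. 231.] 0.96 
pocket_1 [0.453 0.318 0.023] [201. 269.] 0.62 
pocket_1 [ 0.735 -0.27   0.204] [439. 153.] 0.53 
pot_c_mid [0.408 0.327 0.035] [196. 286.] 0.55 
carrier [0.484 0.307 0.001] [207. 257.] 0.84 
{'time': 0.7, 'joint_pos': array([-1.237,  0.48 ,  1.596,  0.   ,  1.065, -0.047]), 'qd': array([ 0.001, -0.001,  0.   , -0.001, -0.001,  0.001]), 'joint_efforts': array([  0.001, -95.028, -43.059,   0.   ,   0.001,  -0.   ]), 'tcp_pos': array([ 0.242, -0.603,  0.248]), 'eef_rot': array([-0.586,  0.396, -0.396,  0.586]), 'wrist_force': array([0.053, 0.984, 0.01 ]), 'ft_torque': array([ 0.05 , -0.054,  0.048]), 'grip_width': 0.08546409077992066}
```

View both.

View pics/scene0.png

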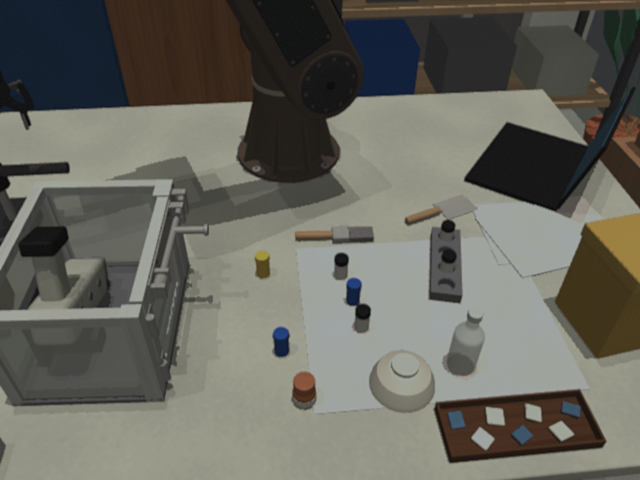

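View pics/top0.png

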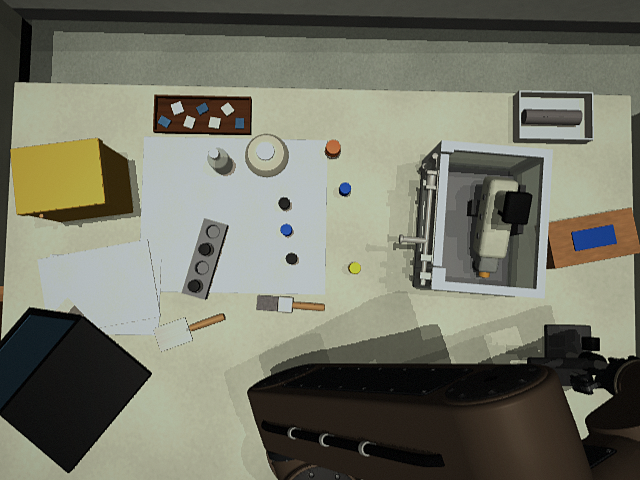

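```bash
cat > b.py <<'E'
from h import *
np.set_printoptions(precision=4,suppress=True)
s=ctrl.state(); print(R.from_quat(s["eef_rot"]).as_matrix(), ctrl.finger_overhang, s["time"])
a=cv2.imread("pics/scene0.png")[210:340,310:470]; b=cv2.imread("pics/top0.png")[185:305,180:310]
a=cv2.resize(a,(480,390),interpolation=3); b=cv2.resize(b,(420,390),interpolation=3)
cv2.imwrite("pics/crop1.png",cv2.resize(np.hstack([a,b]),(800,347)))
f=ctrl.grab_frame("top"); g=cv2.cvtColor(f["color"],6)
def refine(u,v,z,r,lab):
    c=cv2.resize(g[int(v)-12:int(v)+13,int(u)-12:int(u)+13],None,fx=8,fy=8,interpolation=2)
    m=(c<55).astype(np.uint8); n,l,st,ce=cv2.connectedComponentsWithStats(m)
    i=min(range(1,n),key=lambda i:np.hypot(*(ce[i]-100))+ (1e3 if st[i,4]<1500 else 0))
    p=(ce[i]+.5)/8-.5+[int(u)-12,int(v)-12]; print(lab,p,st[i],ray(f,p[0],p[1],z))
for u,v,z,l in [(284,203,.056,"pot far"),(291.5,258,.056,"pot near"),(205.5,249,.064,"d"),(195,286,.064,"c"),]: refine(u,v,z,0,l)
f2=f
for c in ["top","scene"]:
    if c=="scene": f2=ctrl.grab_frame(c)
    for q in ["pot_a_mid","pocket_1","pot_d_mid","knob","hinge_line","carrier"]:
        for d in ctrl.mark_of(q,c)[:4]: print(c,q,W(f2,d["position"]),round(d["conf"],2))
E
python3 b.py
```

```text
[[ 0.3717  0.      0.9284]
 [-0.9284  0.      0.3717]
 [-0.     -1.      0.    ]] 0.017 0.7
pot far [283.9904 203.2684] [  53   54   91   99 6819] [0.627  0.1002 0.056 ]
pot near [291.2298 258.3086] [  57   60   89   86 6025] [0.4838 0.0785 0.056 ]
d [204.6477 249.0361] [  43   49  104  102 8132] [0.5036 0.3013 0.064 ]
c [194.5359 285.6405] [  39   45  119  105 8865] [0.4093 0.3244 0.064 ]
top pot_a_mid [0.63   0.0982 0.026 ] 0.66
top pot_a_mid [0.562  0.0992 0.0271] 0.63
top pot_a_mid [ 0.6689 -0.0607  0.0242] 0.6
top pocket_1 [0.555  0.2918 0.0215] 0.96
top pocket_1 [0.4528 0.3169 0.0255] 0.75
top pocket_1 [ 0.3559  0.0765 -0.0001] 0.56
top pot_d_mid [0.5051 0.3041 0.0318] 0.64
top pot_d_mid [ 0.7792 -0.0292  0.0013] 0.18
top knob [ 0.5289 -0.2066  0.1945] 0.68
top hinge_line [ 0.7307 -0.2687  0.2013] 0.75
top carrier [ 0.4835  0.3085 -0.001 ] 0.9
top carrier [0.7329 0.2748 0.0013] 0.41
scene pot_a_mid [ 0.6685 -0.0534  0.0318] 0.89
scene pot_a_mid [0.6296 0.1081 0.0262] 0.78
scene pot_a_mid [0.5614 0.0974 0.0248] 0.55
scene pocket_1 [0.5533 0.2921 0.0271] 0.7
scene pocket_1 [0.4549 0.3188 0.0282] 0.61
scene pot_d_mid [0.5064 0.3071 0.0383] 0.85
scene pot_d_mid [ 0.7303 -0.2639  0.207 ] 0.4
scene pot_d_mid [ 0.3648  0.0765 -0.0021] 0.27
scene knob [ 0.5273 -0.2031  0.1922] 0.75
scene knob [0.4868 0.0808 0.0306] 0.39
scene knob [0.5062 0.308  0.0349] 0.2
scene hinge_line [ 0.7302 -0.2624  0.2065] 0.61
scene carrier [0.482  0.3129 0.0004] 0.97
scene carrier [0.4859 0.0821 0.0265] 0.71
scene carrier [0.4548 0.3227 0.022 ] 0.4
```

View pics/crop1.png

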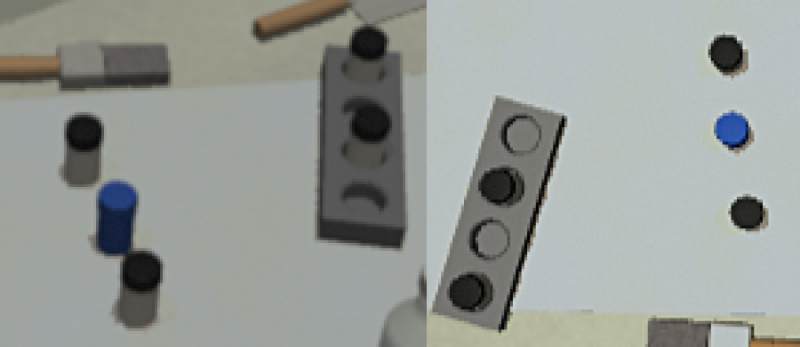

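Request:
{"op": "move_arm", "data": {"motion": [[[0,0,0],[0.02,0,0.045],0.085],[[0,0,-3.5],[0.025,0.02,0.035],0.085],[[0,0,-4],[0.0233,0.0383,0],0.085],[[0,0,-4],[0.0233,0.0383,0],0.085],[[0,0,-4],[0.0233,0.0383,0],0.085],[[0,0,-4],[0.0233,0.0383,0],0.085],[[0,0,-4],[0.0233,0.0383,0],0.085],[[0,0,-4],[0.0233,0.0383,0],0.085],[[0,0,-4],[0.0233,0.0383,0],0.085],[[0,0,-4],[0.0233,0.0383,0],0.085]], "squeeze": 40}}

```text
time: 2.4
tcp_pos: [0.4737, -0.2754, 0.3285]
eef_rot: [0.436, -0.556, 0.557, -0.436]
wrist_force: [1.0, -0.4, 0.1]
grip_width: 0.0851
```

Request:
{"op": "move_arm", "data": {"motion": [[[0,0,0],[0.0233,0.0383,0],0.07],[[0,0,0],[0.0233,0.0383,0],0.07],[[0,0,0],[0.0135,0.036,-0.016],0.07],[[0,0,0],[0.0135,0.036,-0.016],0.07],[[0,0,0],[0.0135,0.036,-0.016],0.07],[[0,0,0],[0.0135,0.036,-0.016],0.07],[[0,0,0],[0.0135,0.036,-0.016],0.07],[[0,0,0],[0.0135,0.036,-0.016],0.07],[[0,0,0],[0.0135,0.036,-0.016],0.07],[[0,0,0],[0,0,0],0.07]]}}

```text
time: 3.4
tcp_pos: [0.6143, 0.0555, 0.2141]
eef_rot: [-0.438, 0.556, -0.555, 0.437]
wrist_force: [-0.6, 0.3, -0.1]
grip_width: 0.0699
```

```bash
cat > c.py <<'E'
from h import *
import sys
np.set_printoptions(precision=4,suppress=True)
f=ctrl.grab_frame("wrist"); cv2.imwrite(f"pics/{sys.argv[1]}.png",f["color"])
s=ctrl.state(); M=R.from_quat(s["eef_rot"]).as_matrix()
print("t",s["time"],"tcp",s["tcp_pos"],"jaw deg",np.degrees(np.arctan2(M[1,0],M[0,0])),"down",M[:,1],"w",s["grip_width"],"F",s["wrist_force"],s["joint_pos"])
for q in sys.argv[2:]:
    for d in ctrl.mark_of(q,"wrist")[:4]:
        w=W(f,d["position"]); print(q,w,np.round(px(f,w)),round(d["conf"],2))
E
python3 c.py w1 pot_a_mid pocket_1 pot_d_mid
```

```text
t 3.45 tcp [0.6139 0.0536 0.215 ] jaw deg -103.51665038740303 down [-0.0018  0.0001 -1.    ] w 0.06998461353286813 F [ 0.5784 -0.6304  0.228 ] [0.0378 0.4681 1.71   0.0002 0.9654 1.8444]
pot_a_mid [ 0.666  -0.062   0.0296] [459. 103.] 0.94
pot_a_mid [0.5555 0.0932 0.0248] [293. 282.] 0.91
pot_a_mid [0.6272 0.1027 0.0261] [258. 204.] 0.56
pocket_1 [0.5529 0.2887 0.0255] [ 77. 333.] 0.76
```

View pics/w1.png

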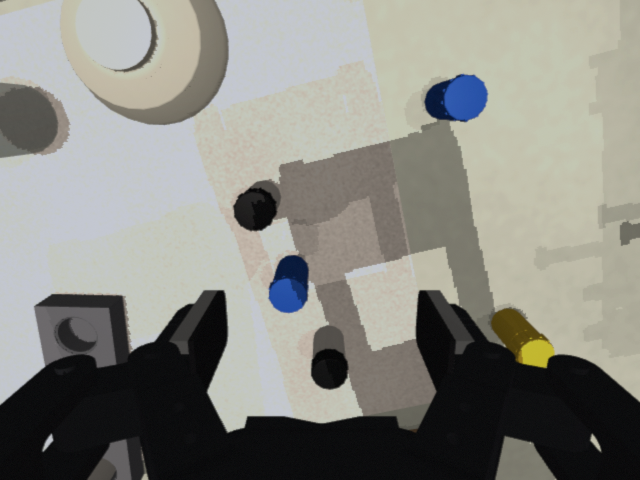

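Run:
```python
from h import *
np.set_printoptions(precision=4,suppress=True)
f=ctrl.grab_frame("wrist")
g=cv2.cvtColor(f["color"],6)
for (u,v) in [(256,209),(329,368)]:
    c=(g[v-25:v+26,u-25:u+26]<45).astype(np.uint8); n,l,st,ce=cv2.connectedComponentsWithStats(c)
    i=1+np.argmax(st[1:,4]); p=ce[i]+[u-25,v-25]; print(p,st[i],ray(f,*p,.056))
print("pocket2 mouth",ray(f,77,335,.026)); print(ctrl.state()["tcp_pos"])
```

```text
[249.8441 209.8266] [   0    5   40   42 1321] [0.6293 0.0996 0.056 ]
[324.0459 367.8757] [   3    6   35   39 1134] [0.488  0.0782 0.056 ]
pocket2 mouth [0.5516 0.286  0.026 ]
[0.6141 0.0507 0.2168]
```

Request:
{"op": "move_arm", "data": {"motion": [[[0,0,0],[0.0145,0.035,-0.02],0.07],[[0,0,0],[0,0.014,-0.044],0.07],[[0,0,0],[0,0,-0.05],0.07],[[0,0,0],[0,0,-0.045],0.07],[[0,0,0],[0,0,-0.015],0.07],[[0,0,0],[0,0,0],0.07],[[0,0,0],[0,0,0],0.02],[[0,0,0],[0,0,0],0.02],[[0,0,0],[0,0,0],0.02],[[0,0,0],[0,0,0],0.02]], "squeeze": 35}}

```text
time: 4.65
tcp_pos: [0.6301, 0.1007, 0.0445]
eef_rot: [0.436, -0.555, 0.557, -0.438]
wrist_force: [0.2, -0.1, 10.1]
grip_width: 0.029
```

Request:
{"op": "move_arm", "data": {"motion": [[[0,0,0],[0,0,0],0.02],[[0,0,0],[0,0,0.03],0.02],[[0,0,0],[0,0,0.05],0.02],[[0,0,0],[-0.01,0.03,0.02],0.02],[[0,0,0],[-0.015,0.04,0],0.02],[[0,0,0],[-0.02,0.04,0],0.02],[[0,0,0],[-0.015,0.04,0],0.02],[[0,0,0],[-0.014,0.04,0],0.02],[[0,0,0],[0,0,0],0.02],[[0,0,0],[0,0,0],0.02]]}}

```text
time: 5.65
tcp_pos: [0.5544, 0.2916, 0.1433]
eef_rot: [0.437, -0.555, 0.556, -0.438]
wrist_force: [0.8, -0.6, 0.2]
grip_width: 0.0289
```

```bash
python3 c.py w2 pot_a_mid pocket_1 pot_d_mid
```

```text
t 5.7 tcp [0.5547 0.2907 0.1431] jaw deg -103.63001208447487 down [ 0.001   0.0003 -1.    ] w 0.028807094809076655 F [-0.7493 -0.1873 -1.5236] [ 0.4344  0.5637  1.7483 -0.0002  0.8286  2.2432]
pot_a_mid [0.5536 0.2911 0.1286] [321. 306.] 0.87
pocket_1 [0.5516 0.2865 0.0262] [329. 233.] 0.88
pocket_1 [0.455  0.3172 0.0272] [318. 374.] 0.78
```

View pics/w2.png

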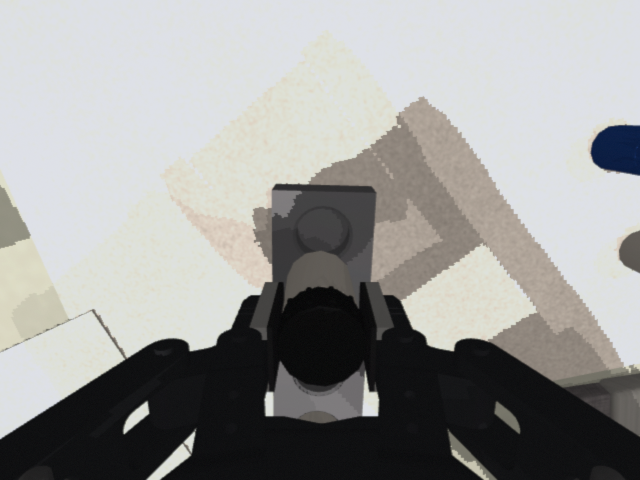

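Run:
```python
from h import *
np.set_printoptions(precision=4,suppress=True)
f=ctrl.grab_frame("wrist"); s=ctrl.state(); print(s["tcp_pos"],np.array(f["origin"]))
ex=np.array([np.cos(np.radians(-13.6)),np.sin(np.radians(-13.6)),0]); ey=np.array([-ex[1],ex[0],0])
t=s["tcp_pos"]
def loc(p): p=np.array(p)-t; return np.array([p@ex,p@ey])
for n,u,v,z in [("pocket c",322,230,.026),("pk left rim",296,230,.026),("pk right rim",348,230,.026),("end L",273,191,.026),("end R",375,192,.026),("cap c",322,337,.156),("foot edge",319,251,.100)]:
    p=ray(f,u,v,z); print(n,p,"rel tcp along/across",loc(p))
g=cv2.convertScaleAbs(f["color"][175:260,262:385],alpha=1.8); cv2.imwrite("pics/w2c.png",cv2.resize(g,None,fx=6,fy=6,interpolation=2))
```

```text
[0.5551 0.2895 0.1425] [0.6219 0.2726 0.2681]
pocket c [0.5553 0.2881 0.026 ] rel tcp along/across [ 0.0006 -0.0013]
pk left rim [0.5592 0.3039 0.026 ] rel tcp along/across [0.0006 0.0149]
pk right rim [0.5515 0.2723 0.026 ] rel tcp along/across [ 0.0005 -0.0176]
end L [0.5863 0.3112 0.026 ] rel tcp along/across [0.0252 0.0283]
end R [0.571  0.2511 0.026 ] rel tcp along/across [ 0.0245 -0.0336]
cap c [0.5573 0.288  0.156 ] rel tcp along/across [ 0.0025 -0.001 ]
foot edge [0.5667 0.2869 0.1   ] rel tcp along/across [0.0118 0.0002]
```

View pics/w2c.png

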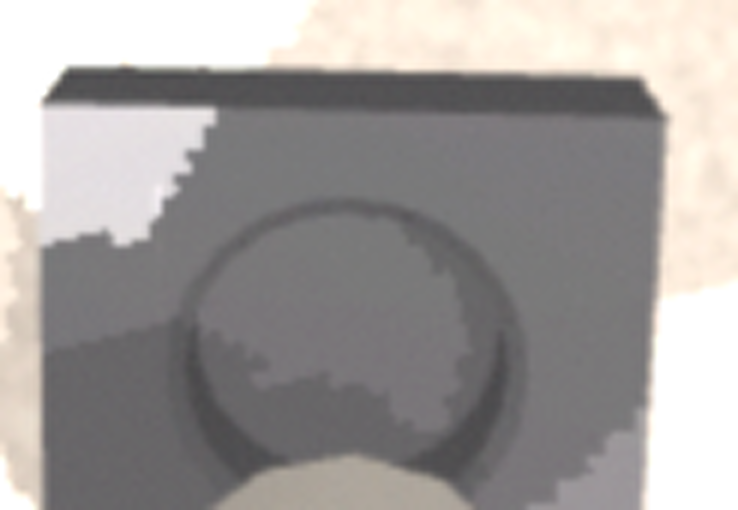

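Run:
```python
from h import *
np.set_printoptions(precision=4,suppress=True)
f=ctrl.grab_frame("wrist"); s=ctrl.state(); t=s["tcp_pos"]; print(t)
for a in (-13.6,):
  ex=np.array([np.cos(np.radians(a)),np.sin(np.radians(a)),0]); ey=np.array([-ex[1],ex[0],0])
  for n,u,v,z in [("rim top",320,208,.026),("rimL",290.7,234,.026),("rimR",349.3,234,.026),("end L",269,192.2,.026),("end R",372.8,194.7,.026),("cap c",322,337,.156),("cap L",278,337,.156),("cap R",365,337,.156),("foot edge",320.3,250.8,.100),("foot edge",320.3,250.8,.103)]:
    p=ray(f,u,v,z)-t; print(n,np.array([p@ex,p@ey])*1000)
p=ray(f,372.8,194.7,.026)-ray(f,269,192.2,.026); print("end edge deg",np.degrees(np.arctan2(p[1],p[0])))
```

```text
[0.5551 0.2896 0.1424]
rim top [14.6584 -0.2456]
rimL [-1.9257 18.1275]
rimR [ -2.025  -18.5145]
end L [24.5548 30.6875]
end R [ 22.853  -32.3958]
cap c [ 2.614  -1.0745]
cap L [ 2.6562 12.6617]
cap R [  2.5727 -14.5024]
foot edge [12.0228 -0.5074]
foot edge [13.0394 -0.514 ]
end edge deg -105.1453037111485
```

Request:
{"op": "move_arm", "data": {"motion": [[[0,0,0],[-0.002,0,-0.03],0.02],[[0,0,0],[0,0,-0.03],0.02],[[0,0,0],[0,0,-0.008],0.02],[[0,0,0],[0,0,-0.004],0.02],[[0,0,0],[0,0,-0.004],0.02],[[0,0,0],[0,0,-0.003],0.02],[[0,0,0],[0,0,0],0.02]]}}

```text
time: 6.65
tcp_pos: [0.5529, 0.2907, 0.0638]
eef_rot: [0.437, -0.556, 0.556, -0.437]
wrist_force: [-0.3, -0.9, -0.5]
grip_width: 0.0289
```

Request:
{"op": "move_arm", "data": {"motion": [[[0,0,0],[0,0,-0.005],0.02],[[0,0,0],[0,0,-0.004],0.02],[[0,0,0],[0,0,-0.002],0.02],[[0,0,0],[0,0,-0.001],0.02],[[0,0,0],[0,0,0],0.02]]}}

```text
time: 7.15
tcp_pos: [0.5531, 0.291, 0.0521]
eef_rot: [0.436, -0.556, 0.556, -0.437]
wrist_force: [-2.3, 1.9, 12.6]
grip_width: 0.0289
```

Request:
{"op": "move_arm", "data": {"motion": [[[0,0,0],[0,0,0],0.055],[[0,0,0],[0,0,0],0.055],[[0,0,0],[0,0,0],0.055],[[0,0,0],[0,0,0.03],0.055],[[0,0,0],[0,0,0.05],0.07],[[0,0,0],[-0.01,-0.03,0.03],0.07],[[0,0,0],[-0.015,-0.045,0.01],0.07],[[0,0,0],[-0.015,-0.045,0],0.07],[[0,0,0],[-0.015,-0.045,0],0.07],[[0,0,0],[-0.013,-0.045,0],0.07]]}}

```text
time: 8.15
tcp_pos: [0.4835, 0.0791, 0.1714]
eef_rot: [0.437, -0.556, 0.556, -0.437]
wrist_force: [1.0, -0.1, -0.6]
grip_width: 0.07
```

Request:
{"op": "move_arm", "data": {"motion": [[[0,0,0],[0,0,0],0.07],[[0,0,0],[0,0,0],0.07]]}}

```text
time: 8.35
tcp_pos: [0.4846, 0.0797, 0.1715]
eef_rot: [0.436, -0.556, 0.557, -0.436]
wrist_force: [0.9, 0.2, 0.3]
grip_width: 0.0699
```

```bash
python3 c.py w3 pot_a_mid
python3 - <<'E'
from h import *
f=ctrl.grab_frame("scene"); a=cv2.imread("pics/w3.png"); b=cv2.resize(f["color"][205:345,310:490],(480,373),interpolation=2)
cv2.imwrite("pics/m3.png",np.hstack([cv2.resize(a[:, :],(310,373))[:, :],b]))
E
```

```text
t 8.4 tcp [0.485  0.0805 0.1715] jaw deg -103.74467366952746 down [ 0.0006  0.0002 -1.    ] w 0.07008701580235628 F [0.6181 0.014  0.1554] [0.1028 0.3647 2.032  0.0002 0.7442 1.9133]
```

View pics/m3.png

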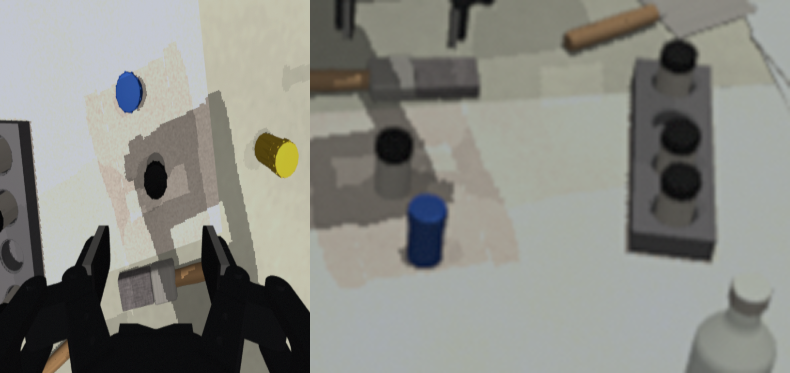

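Run:
```python
from h import *
np.set_printoptions(precision=4,suppress=True)
f=ctrl.grab_frame("wrist"); g=cv2.cvtColor(f["color"],6); u,v=320,231
c=(g[v-40:v+41,u-40:u+41]<45).astype(np.uint8); n,l,st,ce=cv2.connectedComponentsWithStats(c); i=1+np.argmax(st[1:,4])
p=ce[i]+[u-40,v-40]; print(p,st[i],ray(f,*p,.056),ray(f,*p,.05),ctrl.state()["tcp_pos"],np.array(f["origin"]))
```

```text
[323.3201 231.2811] [  20   16   48   50 1843] [0.4847 0.0792 0.056 ] [0.483  0.0796 0.05  ] [0.485  0.0815 0.1712] [0.5519 0.0645 0.2968]
```

Request:
{"op": "move_arm", "data": {"motion": [[[0,0,0],[-0.001,-0.001,-0.035],0.07],[[0,0,0],[0,0,-0.045],0.07],[[0,0,0],[0,0,-0.035],0.07],[[0,0,0],[0,0,-0.013],0.07],[[0,0,0],[0,0,0],0.07],[[0,0,0],[0,0,0],0.02],[[0,0,0],[0,0,0],0.02],[[0,0,0],[0,0,0],0.02],[[0,0,0],[0,0,0],0.02],[[0,0,0],[0,0,0],0.02]]}}

```text
time: 9.55
tcp_pos: [0.4845, 0.0798, 0.0444]
eef_rot: [0.436, -0.556, 0.556, -0.438]
wrist_force: [0.4, 2.7, 6.2]
grip_width: 0.0289
```

Request:
{"op": "move_arm", "data": {"motion": [[[0,0,0],[0,0,0.03],0.02],[[0,0,0],[0,0,0.05],0.02],[[0,0,0],[-0.005,0.03,0.04],0.02],[[0,0,0],[-0.007,0.05,0],0.02],[[0,0,0],[-0.007,0.05,0],0.02],[[0,0,0],[-0.007,0.05,0],0.02],[[0,0,0],[-0.005,0.04,0],0.02],[[0,0,0],[0,0.016,0],0.02],[[0,0,0],[0,0,0],0.02],[[0,0,0],[0,0,0],0.02]]}}

```text
time: 10.55
tcp_pos: [0.4527, 0.3133, 0.1633]
eef_rot: [0.437, -0.556, 0.556, -0.437]
wrist_force: [0.3, -0.5, -0.6]
grip_width: 0.0293
```

```bash
python3 c.py w4 pot_a_mid pocket_1 pot_d_mid
python3 - <<'E'
import cv2
a=cv2.imread("pics/w4.png")[180:400,230:410]
cv2.imwrite("pics/w4c.png",cv2.resize(cv2.convertScaleAbs(a,alpha=1.8),(486,594),interpolation=2))
E
```

```text
t 10.6 tcp [0.4528 0.3128 0.1632] jaw deg -103.70784200744512 down [-0.0002 -0.0004 -1.    ] w 0.028681840817778068 F [ 0.0653 -0.6076 -0.4644] [ 0.5495  0.4476  1.9094 -0.0003  0.7851  2.3598]
pot_a_mid [0.5501 0.2881 0.0359] [322.  59.] 0.75
pocket_1 [0.4578 0.3159 0.0295] [314. 217.] 0.79
pot_d_mid [0.5064 0.3034 0.0353] [315. 140.] 0.92
```

View pics/w4c.png

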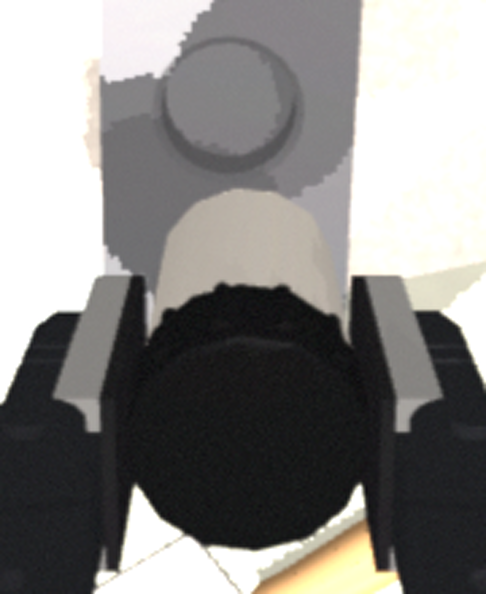

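Run:
```python
from h import *
np.set_printoptions(precision=1,suppress=True)
f=ctrl.grab_frame("wrist"); s=ctrl.state(); t=s["tcp_pos"]; print(t*1000)
a=-13.7
ex=np.array([np.cos(np.radians(a)),np.sin(np.radians(a)),0]); ey=np.array([-ex[1],ex[0],0])
for n,u,v,z in [("rim top",315.6,193.7,.026),("rim bot",315.6,243.3,.026),("rimL",289.6,217,.026),("rimR",341.5,217,.026),("foot",320.7,249.6,.1195),("foot",320.7,249.6,.122),("footL",289,284,.1195),("footR",353,284,.1195)]:
    p=ray(f,u,v,z)-t; print(n,np.array([p@ex,p@ey])*1000)
```

```text
[453.1 312.9 163.2]
rim top [19.6  2.5]
rim bot [-14.7   2.7]
rimL [ 3.8 20. ]
rimR [  3.7 -14.8]
foot [12.1 -0.8]
foot [13.  -0.8]
footL [-4.3 13.6]
footR [ -4.3 -15.4]
```

Request:
{"op": "move_arm", "data": {"motion": [[[0,0,0],[0.0035,0.0022,-0.03],0.02],[[0,0,0],[0,0,-0.04],0.02],[[0,0,0],[0,0,-0.012],0.02],[[0,0,0],[0,0,-0.005],0.02],[[0,0,0],[0,0,-0.004],0.02],[[0,0,0],[0,0,-0.004],0.02],[[0,0,0],[0,0,-0.003],0.02],[[0,0,0],[0,0,0],0.02]]}}

```text
time: 11.6
tcp_pos: [0.4565, 0.3163, 0.0654]
eef_rot: [0.437, -0.556, 0.556, -0.437]
wrist_force: [-0.6, 0.4, 0.5]
grip_width: 0.029
```

Request:
{"op": "move_arm", "data": {"motion": [[[0,0,0],[0,0,-0.005],0.02],[[0,0,0],[0,0,-0.004],0.02],[[0,0,0],[0,0,-0.003],0.02],[[0,0,0],[0,0,-0.001],0.02],[[0,0,0],[0,0,0],0.02]]}}

```text
time: 12.1
tcp_pos: [0.4564, 0.3163, 0.0524]
eef_rot: [-0.437, 0.556, -0.556, 0.437]
wrist_force: [-3.3, -0.0, 9.6]
grip_width: 0.0285
```

Request:
{"op": "move_arm", "data": {"motion": [[[0,0,0],[0,0,0],0.055],[[0,0,0],[0,0,0],0.055],[[0,0,0],[0,0,0],0.055],[[0,0,0],[0,0,0.03],0.055],[[0,0,0],[0,0,0.05],0.06],[[0,0,0],[0,0,0.05],0.06],[[0,0,8],[0.005,-0.03,0.035],0.06],[[0,0,8],[0.006,-0.04,0.025],0.06],[[0,0,8],[0.006,-0.04,0.025],0.06],[[0,0,8],[0.006,-0.04,0.025],0.06]]}}

```text
time: 13.1
tcp_pos: [0.4789, 0.167, 0.2918]
eef_rot: [-0.573, 0.414, -0.415, 0.573]
wrist_force: [0.9, 0.2, 0.2]
grip_width: 0.0601
```

Request:
{"op": "move_arm", "data": {"motion": [[[0,0,8],[0.006,-0.045,0],0.06],[[0,0,8],[0.006,-0.045,0],0.06],[[0,0,8],[0.006,-0.045,0],0.06],[[0,0,8],[0.006,-0.045,0],0.06],[[0,0,8],[0.006,-0.045,0],0.06],[[0,0,8],[0.006,-0.045,0],0.06],[[0,0,8],[0.006,-0.04,0],0.06],[[0,0,8],[0.006,-0.03,0],0.06],[[0,0,5],[0,0,0],0.06],[[0,0,0],[0,0,0],0.06]]}}

```text
time: 14.1
tcp_pos: [0.525, -0.1512, 0.2903]
eef_rot: [-0.706, 0.043, -0.042, 0.706]
wrist_force: [1.2, -0.4, 0.2]
grip_width: 0.06
```

```bash
python3 c.py w5 knob hinge_line
python3 - <<'E'
from h import *
np.set_printoptions(precision=4,suppress=True)
for c in ["top","scene"]:
    f=ctrl.grab_frame(c); cv2.imwrite(f"pics/{c}5.png",f["color"])
    for q in ["knob","hinge_line","pot_c_mid","carrier"]:
        for d in ctrl.mark_of(q,c)[:5]: print(c,q,W(f,d["position"]),round(d["conf"],2))
a=cv2.imread("pics/w5.png"); b=cv2.resize(cv2.imread("pics/scene5.png")[205:345,360:490],(279,300),interpolation=2)
cv2.imwrite("pics/m5.png",np.hstack([cv2.resize(a,(400,300)),b]))
E
```

```text
t 14.15 tcp [ 0.5249 -0.1504  0.2904] jaw deg -7.044812562779226 down [-0.0006  0.0004 -1.    ] w 0.06036215308646745 F [-0.3156 -0.2336 -0.4644] [-0.3347  0.2923  1.7844  0.0002  1.0655 -0.2119]
knob [ 0.5302 -0.2044  0.1971] [342. 325.] 0.75
top knob [ 0.3599  0.0788 -0.0013] 0.28
top hinge_line [ 0.7333 -0.2711  0.203 ] 0.9
top pot_c_mid [0.41   0.3248 0.0359] 0.62
top carrier [0.4829 0.3061 0.0002] 0.7
top carrier [ 0.7353 -0.2685  0.2044] 0.51
scene knob [ 0.5259 -0.2016  0.1922] 0.89
scene hinge_line [ 0.7303 -0.2654  0.209 ] 0.7
scene hinge_line [0.5555 0.2928 0.0289] 0.48
scene pot_c_mid [0.4062 0.3288 0.0374] 0.62
scene pot_c_mid [0.7401 0.2733 0.0027] 0.47
scene carrier [0.4802 0.3121 0.0007] 0.94
```

View pics/m5.png

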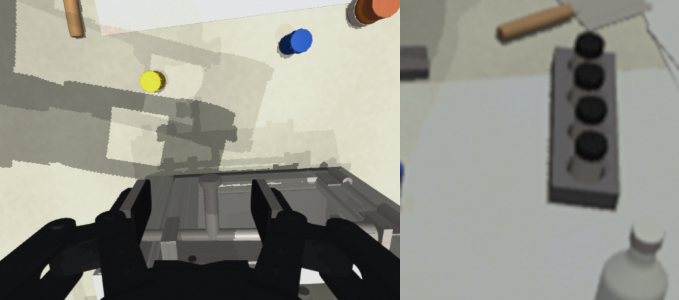

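Run:
```python
import cv2
a=cv2.imread("pics/w5.png")[250:400,200:400]
cv2.imwrite("pics/w5c.png",cv2.resize(cv2.convertScaleAbs(a,alpha=1.3),None,fx=4,fy=4,interpolation=2))
```

```text
(no output)
```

View pics/w5c.png

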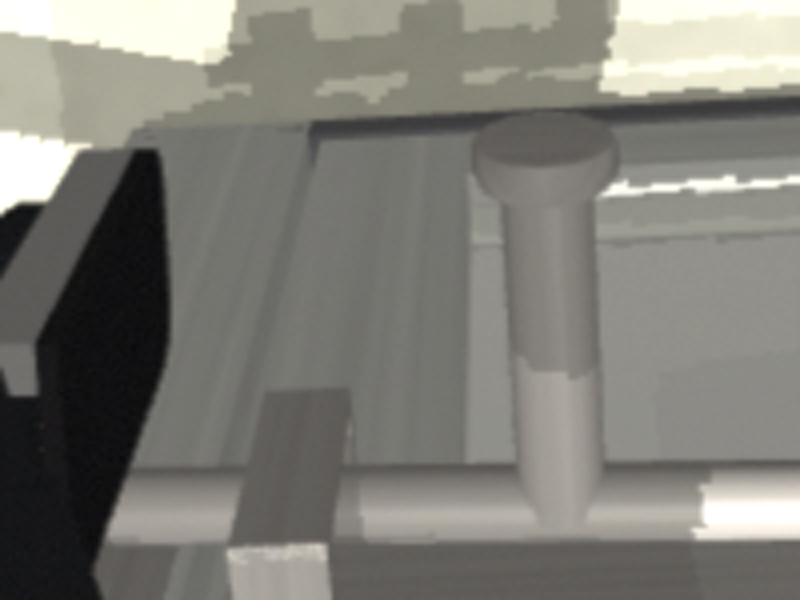

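Run:
```python
from h import *
np.set_printoptions(precision=4,suppress=True)
f=ctrl.grab_frame("wrist")
for z in (.190,.194,.198):
  h=ray(f,337.2,301,z); l=ray(f,340,365,z); d=(l-h)[:2]; print(z,h,l,np.linalg.norm(d),np.degrees(np.arctan2(d[1],d[0])),"stubw",np.linalg.norm(ray(f,325,301,z)-ray(f,349.3,301,z)), "grip",h[:2]+d/np.linalg.norm(d)*.018)
print(ctrl.state()["tcp_pos"])
```

```text
0.19 [ 0.5291 -0.1912  0.19  ] [ 0.526  -0.2364  0.19  ] 0.0452705379242188 -93.94505604682902 stubw 0.01492408529437071 grip [ 0.5279 -0.2092]
0.194 [ 0.5292 -0.1893  0.194 ] [ 0.5261 -0.2336  0.194 ] 0.04446995708543737 -93.94505604682914 stubw 0.014660162282388617 grip [ 0.5279 -0.2072]
0.198 [ 0.5292 -0.1873  0.198 ] [ 0.5262 -0.2309  0.198 ] 0.043669376246656025 -93.94505604682911 stubw 0.01439623927040631 grip [ 0.528  -0.2053]
[ 0.5252 -0.1503  0.2907]
```

Request:
{"op": "move_arm", "data": {"motion": [[[0,0,3.5],[0.003,-0.03,0],0.06],[[0,0,0],[0,-0.026,-0.01],0.06],[[0,0,0],[0,0,-0.03],0.06],[[0,0,0],[0,0,-0.03],0.06],[[0,0,0],[0,0,-0.02],0.06],[[0,0,0],[0,0,-0.008],0.06],[[0,0,0],[0,0,0],0.06],[[0,0,0],[0,0,0],0.03],[[0,0,0],[0,0,0],0.03],[[0,0,0],[0,0,0],0.03]]}}

```text
time: 15.8
tcp_pos: [0.5287, -0.2065, 0.1937]
eef_rot: [0.707, -0.02, 0.021, -0.707]
wrist_force: [0.8, 0.7, 0.2]
grip_width: 0.0302
```

```bash
python3 c.py w6 knob
python3 - <<'E'
import cv2
a=cv2.imread("pics/w6.png")[230:480,160:480]
cv2.imwrite("pics/w6c.png",cv2.resize(cv2.convertScaleAbs(a,alpha=1.4),None,fx=2,fy=2,interpolation=2))
E
```

```text
t 15.85 tcp [ 0.5286 -0.2065  0.1935] jaw deg -3.3789400876317948 down [ 0.0012 -0.0006 -1.    ] w 0.030117248110094124 F [ 0.3825 -0.7231 -0.8831] [-0.4258  0.428   1.8457 -0.      0.8665 -0.3668]
knob [ 0.5295 -0.2045  0.1942] [326. 319.] 0.66
```

View pics/w6c.png

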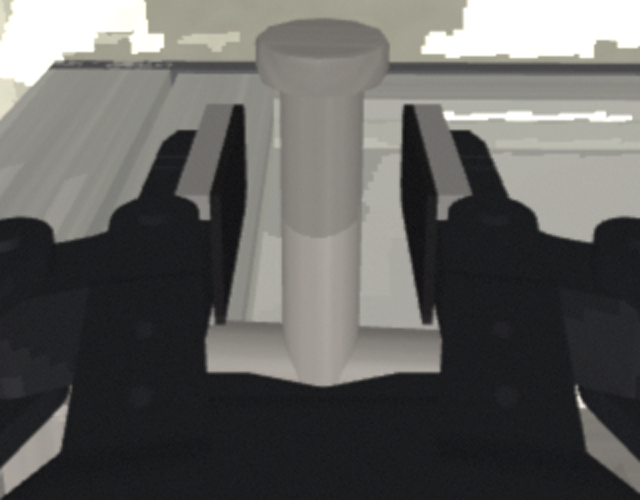

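Request:
{"op": "move_arm", "data": {"motion": [[[0,0,0],[0,0,0],0.005],[[0,0,0],[0,0,0],0.005],[[0,0,0],[0,0,0],0.005],[[0,0,0],[0,0,0.003],0.005],[[0,0,0],[0,0,0.003],0.005],[[0,0,0],[0,0,0.003],0.005],[[0,0,0],[0,0,0],0.005],[[0,0,0],[0,0,0],0.005]], "squeeze": 60}}

```text
time: 16.7
tcp_pos: [0.5279, -0.2062, 0.2016]
eef_rot: [-0.707, 0.021, -0.021, 0.707]
wrist_force: [-0.8, -0.6, -4.8]
grip_width: 0.0123
```

Request:
{"op": "move_arm", "data": {"motion": [[[0,0,0],[0.005,-0.0003,0],0.005],[[0,0,0],[0.006,-0.0003,0],0.005],[[0,0,0],[0.006,-0.0004,0],0.005],[[0,0,0],[0.006,-0.0004,0],0.005],[[0,0,0],[0.006,-0.0003,0],0.005],[[0,0,0],[0.006,-0.0003,0],0.005],[[0,0,0],[0.005,-0.0003,0],0.005],[[0,0,0],[0.003,-0.0002,0],0.005],[[0,0,0],[0,0,0],0.005],[[0,0,0],[0,0,0],0.005]]}}

```text
time: 17.7
tcp_pos: [0.5714, -0.2089, 0.2017]
eef_rot: [0.707, -0.021, 0.021, -0.707]
wrist_force: [1.7, -2.0, -6.7]
grip_width: 0.0124
```

Request:
{"op": "move_arm", "data": {"motion": [[[0,0,0],[0.001,0,0],0.005],[[0,0,0],[0.001,0,0],0.005],[[0,0,0],[0.001,0,0],0.005],[[0,0,0],[0,0,0],0.005],[[0,0,0],[0,0,0],0.005]]}}

```text
time: 18.2
tcp_pos: [0.572, -0.2082, 0.201]
eef_rot: [-0.706, 0.022, -0.019, 0.707]
wrist_force: [-11.9, 0.5, -6.1]
grip_width: 0.0115
```

Request:
{"op": "move_arm", "data": {"motion": [[[0,0,-1.5],[0.0009,0.0041,0],0.005],[[0,0,-1.5],[0.0014,0.0041,0],0.005],[[0,0,-1.5],[0.0018,0.004,0],0.005],[[0,0,-1.5],[0.002,0.004,0],0.005],[[0,0,0],[0,0,0],0.005],[[0,0,0],[0,0,0],0.005]]}}

```text
time: 18.8
tcp_pos: [0.5789, -0.1921, 0.2013]
eef_rot: [-0.704, 0.059, -0.057, 0.705]
wrist_force: [-8.1, -0.1, -5.6]
grip_width: 0.0121
```

Request:
{"op": "move_arm", "data": {"motion": [[[0,0,-1.5],[0.0021,0.0039,0],0.005],[[0,0,-1.5],[0.0022,0.0039,0],0.005],[[0,0,-1.5],[0.0023,0.0038,0],0.005],[[0,0,-1.5],[0.0024,0.0037,0],0.005],[[0,0,-1.5],[0.0025,0.0037,0],0.005],[[0,0,-1.5],[0.0025,0.0036,0],0.005],[[0,0,0],[0,0,0],0.005],[[0,0,0],[0,0,0],0.005]]}}

```text
time: 19.6
tcp_pos: [0.5926, -0.1693, 0.2012]
eef_rot: [-0.698, 0.114, -0.112, 0.698]
wrist_force: [-7.9, 1.8, -5.3]
grip_width: 0.0122
```

Request:
{"op": "move_arm", "data": {"motion": [[[0,0,-1.5],[0.0026,0.0035,0],0.005],[[0,0,-1.5],[0.0027,0.0035,0],0.005],[[0,0,-1.5],[0.0028,0.0034,0],0.005],[[0,0,-1.5],[0.0029,0.0033,0],0.005],[[0,0,-1.5],[0.003,0.0032,0],0.005],[[0,0,0],[0,0,0],0.005],[[0,0,0],[0,0,0],0.005],[[0,0,0],[0,0,0],0.005]]}}

```text
time: 20.4
tcp_pos: [0.6065, -0.1523, 0.2011]
eef_rot: [-0.689, 0.16, -0.157, 0.689]
wrist_force: [-8.3, 3.2, -5.7]
grip_width: 0.0121
```

```bash
python3 c.py w7 knob
python3 - <<'E'
from h import *
np.set_printoptions(precision=4,suppress=True)
t=ctrl.state()["tcp_pos"]; r=t[:2]-[.7297,-.2687]; print("phi",159.0-np.degrees(np.arctan2(r[1],r[0])),np.linalg.norm(r))
f=ctrl.grab_frame("top"); g=ctrl.grab_frame("scene")
for q in ["hinge_line","knob","pot_c_mid","pocket_1"]:
    for c,ff in (("top",f),("scene",g)):
        for d in ctrl.mark_of(q,c)[:3]: print(c,q,W(ff,d["position"]),round(d["conf"],2))
cv2.imwrite("pics/m7.png",np.hstack([cv2.resize(f["color"][120:310,180:560],(480,240),interpolation=2),cv2.resize(g["color"][140:420,0:373],(320,240))]))
E
```

```text
t 20.45 tcp [ 0.6065 -0.1523  0.2011] jaw deg -25.896433174188655 down [-0.0035  0.0015 -1.    ] w 0.0121302500651165 F [-8.4435  2.652  -5.9919] [-0.2948  0.4962  1.6997  0.0005  0.9496  0.1569]
knob [ 0.6074 -0.1544  0.2031] [328. 330.] 0.56
phi 22.374631982881226 0.16943761454788978
scene hinge_line [ 0.7322 -0.264   0.2084] 0.65
scene knob [ 0.6112 -0.1492  0.1989] 0.55
top pot_c_mid [0.5547 0.2936 0.0234] 0.65
top pot_c_mid [0.4094 0.3274 0.0373] 0.56
scene pot_c_mid [ 0.7804 -0.0212  0.0035] 0.62
scene pot_c_mid [0.4074 0.3317 0.0416] 0.58
top pocket_1 [0.5527 0.2881 0.0235] 0.95
top pocket_1 [0.451  0.3188 0.0222] 0.68
scene pocket_1 [ 0.2959  0.3482 -0.0014] 0.72
scene pocket_1 [0.5498 0.2932 0.0253] 0.69
scene pocket_1 [0.4542 0.3202 0.0265] 0.57
```

View pics/m7.png

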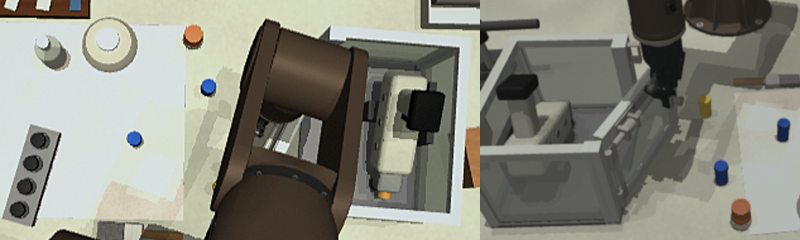

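```bash
python3 -c "
from station import ctrl
print(ctrl.close_job())"
```

```text
the job is handed in; nothing more can be done
None
```

The job is done and handed in at about 21 s of the 61 s. Both pots are in the carrier, and the gripper is holding the gate open at about 10 cm.

- **Pots:** Both white, black-capped pots stand in the two empty pockets and are released. The last pictures show four black caps in a row. The carrier is within a few mm of where it was (network marks), and the blue and yellow look-alikes were not touched.
- **Bolt:** I lifted it about 9 mm by the knob and drew it 44 mm until it hit its stop, which pushed back with about 12 N. The gripper still presses it towards the hinge with about 8 N.
- **Gate:** It stands at about 22.4° (0.39 rad), worked out from the gripper's position about the estimated hinge. The scene picture also shows it ajar.

**Checks that disagreed:** In the last pictures the network still reported "pocket" at the filled positions, which the picture contradicts. Its scene-camera reading of the knob was about 5 mm off the gripper position, while the wrist-camera reading agreed to about 3 mm.

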